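# Lock the die holder up into the embossing press

## Task

Fit the die holder to the embossing press: take it by its black grip, bring it upright up under the press head, feel for the slots in the collar with its lugs, push it up and turn the handle counter-clockwise (seen from above) to the stop, then let it sink into the locking pockets so that it hangs there by itself, level and locked, and let go. Work gently, without forcing the lugs against the collar, and leave the books, tape and other things on the table where they are.

Things in the scene. Friction and masses are not known exactly. Their poses are not given: they have to be found in the camera images.
- holder: Die holder, 0.24 kg, 68 mm tall, standing loose on the table. Dark steel cup 60 mm across (z 0 to 38), bright neck 46 mm across with three lugs, on top a cone from 46 mm across (z 58) to 30 mm (flat top, z 68). A 12 mm bar runs out to -x and ends in a flat upright black grip. Origin: centre of the foot's underside; z up its axis, -x along the handle.
- grip (a point): Middle of the holder's black grip, 106 mm out from its axis, 30 mm above its foot. The grip is 16 mm thick (holder's y), 52 mm long (x), from 1 to 41 mm above the foot. Pinch it across its thickness and firmly (50 to 60 N): the holder hangs off to one side, and load on its lugs tries to swivel it between the fingers.
- handle_lug (a point): Outer end of the lug above the handle, 31 mm from the holder's axis. The three lugs, 120 degrees apart, are 12 mm wide and 6 mm thick (52 to 58 mm above the foot) and stand 8 mm out of the neck. The handle is a long lever: a sideways push on the grip comes out some 7 times larger between lugs and collar, so stop turning at about 4 N on the grip, never over 12 N.
- lug_top (a point): Point on the holder's axis level with the top faces of the lugs, 58 mm above its foot.
- press: Embossing press, fixed. Origin on the table under the mount axis, z up. In mm: base plate 24 high (x -80 to 120, y -70 to 290), anvil 90 square up to z 36, column (x -15 to 75, y 170 to 230), pull lever on its far side up to z 400, overarm z 250 to 300 (x -8 to 48, y -10 to 230), on the axis a round head 84 across from z 160 up: its foot is the collar. Open to -x, -y and +x.
- mount (a point): Centre of the collar's round opening (50 mm across), level with its flat underside, 160 mm above the table. Axes as the press. The holder goes in from below, upright, cone first; then its lugs meet the underside unless they are under the three slots. Slid round there under a light upward push (a few N), they rise when they find the slots.
- slot (a point): NOMINAL middle of the slot for the handle's lug, at the underside: holder yaw = press yaw + 0.2 rad. The collar is really clamped up to 0.22 rad to either side of that, unmeasured, and its pockets with it. Slots are about 17 mm wide: lugs enter within 0.08 rad. Clockwise of each slot (seen from above) is a solid wall, counter-clockwise a land, 8 mm above the underside.
- pocket (a point): NOMINAL middle of the handle lug's pocket floor, 0.885 rad counter-clockwise of the slot's middle, past the land, off by the same unknown angle. Its floor is 4 mm above the underside, 4 below the land. A stop wall on its far side meets the lug 0.95 rad past the slot's middle; the lug sinks in from there back to about 0.09 rad before. Seated, the foot is 48 mm below the underside.
- ceiling (a point): Centre of the ceiling inside the collar, 30 mm above the underside. To turn, lug_top must be 14 to 20 mm above the underside (below 14 the lugs catch on the land, at 20 the cone's top meets the ceiling). A 22 mm spring pad here pushes down on the cone's top: 2 N when seated, 3 to 5 N while turning.
- book_stack: Bystander: stack of five picture books, 170 x 210 x 60 mm; origin under its centre.
- loose_book: Bystander: single flat book, 130 x 170 x 14 mm; origin under its centre.
- tape_roll: Bystander: roll of brown tape lying flat, 100 mm across, 48 mm high; origin under its centre.
- label_reel: Bystander: reel of paper labels lying flat, 110 mm across, 30 mm high; origin under its centre.
- glue_bottle: Bystander: white glue bottle, 48 mm across, 120 mm tall; origin under its centre.
- mug: Bystander: white mug, 80 mm across, 90 mm tall; origin under its centre.
- stapler: Bystander: black stapler, 130 x 32 x 50 mm, long axis x; origin under its centre.

How it is judged:
On the way, in this order (a step that is already met when the one before it is completed fails the run):
1. the die holder is lifted clear of the table (height (world z) of holder above 0.03 m), for 0.1 s.
2. the lugs are up in the collar's slots, above the land (z of holder in the frame of mount above -0.0455 m and horizontal distance between lug_top and mount below 0.006 m), for 0.1 s.
At the end, for the whole second after the job is handed in: The released die holder hangs at rest in the collar with its lugs down in the locking pockets: its foot 46.2 to 51.5 mm below the collar's underside, its axis within 6 mm of the mount axis and within 0.10 rad of upright (z of holder in the frame of mount between -0.0515 and -0.0462 m and horizontal distance between lug_top and mount below 0.006 m and angle between holder's own z axis and vertical below 0.1 rad and linear speed of holder below 0.01 m/s and angular speed of holder below 0.1 rad/s); the robot touches nothing.
It fails at once if the die holder is forced against the press with more than 120 N (contact force between holder and press above 120 N).
It fails at once if the die holder is tipped over (more than 0.6 rad) (angle between holder's own z axis and vertical above 0.6 rad).
It fails at once if a bystander is pushed more than 30 mm (distance of any of book_stack, loose_book, tape_roll, label_reel, glue_bottle, mug, stapler from where it was at the start of the episode above 0.03 m).
It also fails if it takes over 72 s, if anything falls off the work surface, if the arm or the gripper's body presses on something with over 40 N, if the wrist force passes 120 N, or if a joint passes its speed limit or range.

## Robot

A 7-joint arm with a two-finger parallel gripper is mounted at the origin on the work surface. World frame = base frame: x ahead of the robot, y to its left, z up, the work surface at z = 0. Lengths are in m, angles in rad, forces in N, time in s.
With the tool pointing down it reaches from about 0.425 to 0.925 m from the base axis. Payload 6.8 kg.
Tool frame: the origin (TCP) lies between the finger pads; the fingertips stand 22 mm ahead of it and the grasp point (between the pads) lies 3 mm ahead of it; z points along the fingers, y is the line along which they close (so a half turn about z gives the same grasp; the last joint's range is limited). The gripper opens to 85 mm and grips with 20 to 120 N. Pads are 22 mm wide; open, the fingers measure 114 mm over their backs; the gripper's body (76 mm by 85 mm) begins 54 mm behind the grasp point. The pads swing forward as they close: fully open they stand 13 mm farther back than shut.
Start: joints at [-1.365, 0.477, 0.022, 1.555, -0.011, 1.109, -0.083], TCP at [0.208, 0.642, 0.253] pointing down, gripper open.
Joint ranges: [-2.96, 2.96], [-0.34, 2.1], [-1.41, 1.46], [0.24, 2.44], [-1.37, 4.51], [0.17, 1.92], [-2.96, 2.96]. Speed limits (rad/s): [2.39, 2.39, 3.14, 3.14, 3.14, 3.14, 3.14].

## Interface

Orientations are given as a 3x3 rotation matrix whose columns are the frame's x, y, z axes.
In Python, from cell import robot, eyes, job gives the robot as it stands.
- The arm moves only by the tool apply_moves, never from a script. Its argument "commands" is a list of rows, each a list of 2 entries, a list of its own where there are three numbers: the shift along the tool's x, y, z in m, then the turn, a rotation vector about the tool's x, y, z in degrees. In form: [[[dx, dy, dz], [rx, ry, rz]], ...]. A call has 1 to 10 rows; each row is the pose to reach, as a shift and turn from the pose commanded when the call began, along the tool's axes at that moment; what a row does not reach only later rows make up. A row lasts 1/10 s, in which the tool goes at most 50 mm and 8.59 degrees, less where a joint would pass 70% of its speed; a pose out of reach is approached as far as the arm can. A call with a gripper value outside its range is refused whole. "fingers" is the finger opening in m, from 0 to 0.0854, set as the call begins (left out, the last holds). The fingers move at their own pace and stop on an object; "force" is the grip in N (left out, the last holds). Time passes only in rows, so rows that repeat a pose let the fingers close. It gives the time, the measured TCP pose, the force, the opening and the grip force at its end, in the units of the state.
- robot.sense(): the state, without advancing time (a new reading comes with each control period).
- eyes.camera(name): name is "scene" or "top" or "wrist"; returns a dict with "img" (420x560x3 uint8, red, green, blue), "vertical_fov" (degrees; the focal length in pixels is half the picture's height over the tangent of half this angle, whatever the lens; pixels are square), "cx", "cy" (the principal point, pixels), "cam_to_world" (4x4, takes a point from camera to world coordinates); the wrist camera has in their place "T_tool_cam" (4x4, takes a point from camera to tool coordinates, whose origin is the TCP and whose axes are the flange's). Camera axes: x right, y up, looking along -z (the intrinsics and any distortion apply to the point x, -y, -z); pixel columns grow to the right and rows downward; lengths in m; the calibration is good to about 2 mm. A picture is of the moment at which its call begins: read the wrist's pose just before it. There is no depth.
- job.job_done(): hands the job in; it is judged then, once.
The state is a dict: "time_s": time; "joint_positions": joint angles; "qd": joint speeds; "tau": joint torques, N m; "tool_pos": TCP position; "tool_rot": TCP orientation; "wrist_force": force on the tool from outside, world axes, zero at the start; "ft_torque": the same for the moment, N m; "width": finger opening in m; "finger_force": force on a finger pad.
Only numpy, scipy, OpenCV 4.12 (cv2) and the standard library are available. Lean on these libraries where they do the work, as an engineer would, in place of code of your own. Each camera call takes 0.05 s, during which the arm holds its last target. There are 200 camera calls.

## Working session

There is one attempt and no reset: what is moved stays moved. The work goes in short steps, Python scripts to look and compute and a tool call to move; the robot and the scene stay as the last step left them, time stands still between calls to the robot, and variables do not carry over. Pictures are saved under pics/ and viewed, at most 10 in all, crops included, and the job is handed in when it is done.

Besides the shell and the picture viewer there is one more tool, called as name(argument=value, ...) on one line, values as JSON. apply_moves: Moves the arm, as the interface text tells. Its arguments: {"type":"object","properties":{"commands":{"type":"array","items":{"type":"array"}},"fingers":{"type":"number"},"force":{"type":"number"}},"required":["commands"]}

```bash
ls; mkdir -p pics; python3 - <<'E'
from cell import robot,eyes,job
import cv2,numpy as np
s=robot.sense()
print(s['time_s'],s['tool_pos'],np.round(s['tool_rot'],3).tolist(),s['wrist_force'],s['width'])
for n in ('scene','top'):
    c=eyes.camera(n); cv2.imwrite(f'pics/{n}0.png',c['img'][:,:,::-1])
    print(n,{k:(v if np.isscalar(v) else np.round(v,4).tolist()) for k,v in c.items() if k!='img'})
    np.savez(f'pics/{n}0.npz',**c)
E
```

```text
pics
0.0 [0.20817695 0.64150039 0.25231608] [[-0.951, 0.309, -0.0], [0.309, 0.951, -0.002], [-0.0, -0.002, -1.0]] [-0.80419512  1.04100179 -0.0527094 ] 0.08528091139128652
scene {'vertical_fov': 54.36632818308703, 'cx': 280.8700759883416, 'cy': 211.00920319534444, 'cam_to_world': [[0.8469, -0.3173, 0.4267, 1.0527], [0.5317, 0.5083, -0.6774, -0.8366], [-0.0019, 0.8006, 0.5992, 0.8042], [0.0, 0.0, 0.0, 1.0]]}
top {'vertical_fov': 43.67274994664676, 'cx': 280.9022851979129, 'cy': 203.24512136691038, 'cam_to_world': [[0.0153, 0.9969, -0.0769, 0.4649], [-0.9998, 0.016, 0.0087, -0.0623], [0.0099, 0.0768, 0.997, 1.3964], [0.0, 0.0, 0.0, 1.0]]}
```

View pics/scene0.png

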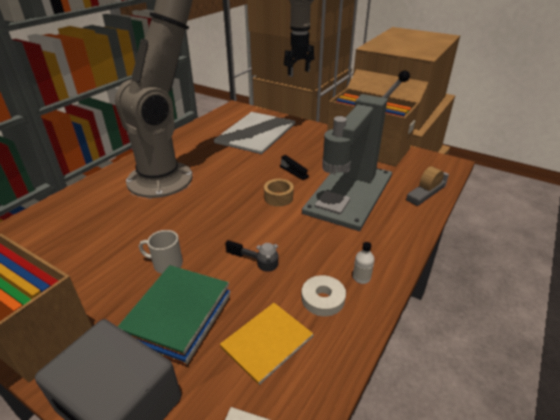

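View pics/top0.png

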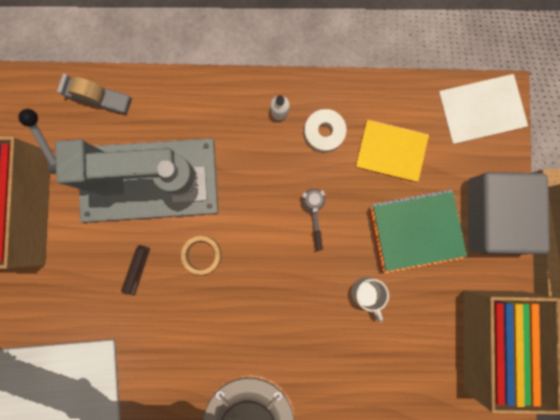

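The holder stands at about (315,200) in the top view, with its handle pointing down to the grip at (318,242). The press is at the left, with its head near (172,172). The tape roll is at (200,255) and the stapler at (136,270).

```bash
cat > h.py <<'E'
import numpy as np,cv2
def ray(c,uv,T=None):
    T=c['cam_to_world'] if T is None else T
    f=c['img'].shape[0]/2/np.tan(np.radians(float(c['vertical_fov']))/2)
    d=np.array([(uv[0]-c['cx'])/f,-(uv[1]-c['cy'])/f,-1.]);return T[:3,3],T[:3,:3]@d
def onz(c,uv,z,T=None):
    o,d=ray(c,uv,T);return o+d*(z-o[2])/d[2]
def proj(c,p,T=None):
    T=c['cam_to_world'] if T is None else T
    f=c['img'].shape[0]/2/np.tan(np.radians(float(c['vertical_fov']))/2)
    q=np.linalg.inv(T)@np.r_[p,1];return np.array([c['cx']+f*q[0]/-q[2],c['cy']-f*q[1]/-q[2]])
E
python3 - <<'E'
from h import *
t=dict(np.load('pics/top0.npz'));s=dict(np.load('pics/scene0.npz'))
for n,uv,z in [('cone',(315,199),.065),('grip',(318,242),.04),('plateBL',(81,221),.024),('BR',(217,213),.024),('TR',(214,141),.024),('tape',(200,255),.048),('mug',(372,295),.09),('stapler',(136,270),.05),('headtop',(165,169),.3)]:
    print(n,onz(t,uv,z).round(4))
a=t['img'][:,:,::-1][110:240,50:240];b=t['img'][:,:,::-1][170:270,270:370]
cv2.imwrite('pics/c1.png',np.hstack([cv2.resize(a,(570,390),interpolation=2)]))
E
```

```text
cone [ 0.5798 -0.1607  0.065 ]
grip [ 0.4706 -0.1714  0.04  ]
plateBL [0.5159 0.4468 0.024 ]
BR [0.5424 0.0928 0.024 ]
TR [0.7331 0.1054 0.024 ]
tape [0.4328 0.1309 0.048 ]
mug [ 0.3418 -0.3022  0.09  ]
stapler [0.3924 0.2922 0.05  ]
headtop [0.6178 0.1732 0.3   ]
```

View pics/c1.png

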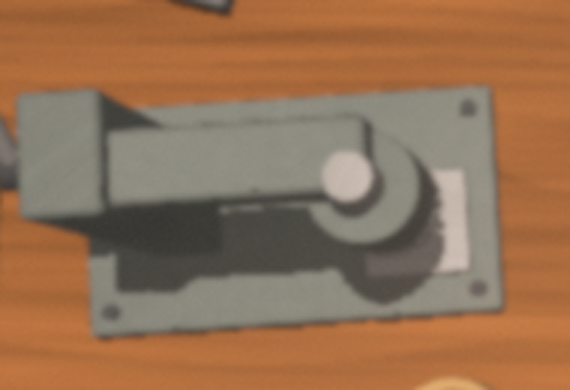

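The crop shows the press plate corners at full-image pixels of about (82,222), (217,213) and (213,139). The head disc is right of centre and the white anvil lies beneath it.

```bash
cat > m.py <<'E'
from h import *
t=dict(np.load('pics/top0.npz'))
im=t['img'].astype(float); sat=cv2.cvtColor(t['img'],cv2.COLOR_RGB2HSV)[:,:,1].astype(float)
def edge_col(u,v0,v1):  # rows where sat crosses half
    p=sat[v0:v1,u];m=(p.max()+p.min())/2;k=np.where(np.diff(np.sign(p-m)))[0]
    return [v0+i+(m-p[i])/(p[i+1]-p[i]) for i in k]
def edge_row(v,u0,u1):
    p=sat[v,u0:u1];m=(p.max()+p.min())/2;k=np.where(np.diff(np.sign(p-m)))[0]
    return [u0+i+(m-p[i])/(p[i+1]-p[i]) for i in k]
def line(P):
    P=np.array([onz(t,p,.024)[:2] for p in P]);vx,vy,x,y=cv2.fitLine(P.astype(np.float32),cv2.DIST_HUBER,0,1e-4,1e-4).ravel()
    r=(P-[x,y])@[-vy,vx];print('n',len(P),'res mm',(np.abs(r).mean()*1e3).round(2));return np.array([x,y]),np.array([vx,vy])
B=[(u+.0,e[-1]) for u in range(90,210,3) if (e:=edge_col(u,205,235))]
R=[(e[-1],v) for v in range(145,208,3) if (e:=edge_row(v,200,230))]
T=[(u,e[0]) for u in range(180,208,3) if (e:=edge_col(u,130,152))]
b,r,tt=line(B),line(R),line(T)
for n,l in zip('BRT',(b,r,tt)):
    d=l[1]; print(n,l[0].round(4),np.degrees(np.arctan2(d[1],d[0])).round(2))
# yaw from bottom edge (along press y)
d=b[1]*np.sign(b[1][1]); yaw=np.arctan2(-d[0],d[1]);d2=r[1]*np.sign(r[1][0]);yaw2=np.arctan2(d2[1],d2[0]);print('yaw',yaw,yaw2)
ex=np.array([np.cos(yaw),np.sin(yaw)]);ey=np.array([-ex[1],ex[0]])
print('width',(tt[0]-b[0])@ex)
o=ex*((b[0]@ex)+.08)+ey*((r[0]@ey)+.07);print('origin',o)
E
python3 m.py
```

```text
n 40 res mm 0.21
n 21 res mm 0.18
n 10 res mm 0.05
B [0.5274 0.2713] -85.28
R [0.6649 0.1012] 4.7
T [0.7375 0.1598] -85.13
yaw 0.08239241 0.08205669
width 0.20015436
origin [0.6162776  0.16737643]
```

apply_moves(commands=[[[0, 0, -0.03], [0, 0, 0]], [[0, 0, -0.06], [0, 0, 0]]])

```text
time_s: 0.3
tool_pos: [0.2081, 0.6412, 0.3124]
tool_rot: [[-0.951, 0.309, -0.001], [0.309, 0.951, -0.004], [-0.0, -0.004, -1.0]]
wrist_force: [1.0, -1.0, -0.1]
width: 0.0857
finger_force: 0.0
```

apply_moves(commands=[[[-0.322, -0.306, 0.0], [0, 0, 80]], [[-0.322, -0.306, 0.0], [0, 0, 80]], [[-0.322, -0.306, 0.0], [0, 0, 80]], [[-0.322, -0.306, 0.0], [0, 0, 80]], [[-0.322, -0.306, 0.0], [0, 0, 80]], [[-0.322, -0.306, 0.0], [0, 0, 80]], [[-0.322, -0.306, 0.0], [0, 0, 80]], [[-0.322, -0.306, 0.0], [0, 0, 80]], [[-0.322, -0.306, 0.0], [0, 0, 80]], [[-0.322, -0.306, 0.0], [0, 0, 80]]])

```text
time_s: 1.3
tool_pos: [0.423, 0.2449, 0.3134]
tool_rot: [[0.154, 0.988, 0.001], [0.988, -0.154, -0.001], [-0.001, 0.001, -1.0]]
wrist_force: [-0.6, 0.8, -0.2]
width: 0.0852
finger_force: 0.0
```

```bash
cat >> h.py <<'E'
def togo(s,p,yaw):
    """shift/turn in tool axes to put TCP at p, pointing down, tool x at world yaw"""
    from scipy.spatial.transform import Rotation as Ro
    R=np.array(s['tool_rot']);x=np.array([np.cos(yaw),np.sin(yaw),0]);z=np.array([0,0,-1.])
    G=np.c_[x,np.cross(z,x),z]
    print('shift',(R.T@(np.array(p)-s['tool_pos'])).round(4),'turn',np.degrees(Ro.from_matrix(R.T@G).as_rotvec()).round(2))
E
python3 - <<'E'
from h import *
from cell import robot
s=robot.sense();print(s['time_s'],np.round(s['tool_pos'],4),np.round(s['joint_positions'],2));togo(s,[.471,-.171,.2],.1)
E
```

```text
1.3 [0.423  0.2449 0.3134] [-1.05  0.1   0.43  1.94 -0.05  1.11 -0.75]
shift [-0.4034  0.1113  0.114 ] turn [9.000e-02 3.000e-02 7.542e+01]
```

apply_moves(commands=[[[-0.404, 0.111, 0.06], [0, 0, 75.4]], [[-0.404, 0.111, 0.06], [0, 0, 75.4]], [[-0.404, 0.111, 0.06], [0, 0, 75.4]], [[-0.404, 0.111, 0.06], [0, 0, 75.4]], [[-0.404, 0.111, 0.06], [0, 0, 75.4]], [[-0.404, 0.111, 0.06], [0, 0, 75.4]], [[-0.404, 0.111, 0.06], [0, 0, 75.4]], [[-0.404, 0.111, 0.06], [0, 0, 75.4]], [[-0.404, 0.111, 0.06], [0, 0, 75.4]], [[-0.404, 0.111, 0.06], [0, 0, 75.4]]])

```text
time_s: 2.3
tool_pos: [0.4731, -0.1677, 0.2529]
tool_rot: [[0.994, 0.107, -0.001], [0.107, -0.994, -0.002], [-0.001, 0.002, -1.0]]
wrist_force: [0.2, 0.3, 0.3]
width: 0.0855
finger_force: 0.0
```

```bash
python3 - <<'E'
from h import *
from cell import robot,eyes
s=robot.sense();c=eyes.camera('wrist')
print(s['time_s'],np.round(s['tool_pos'],4),np.round(s['joint_positions'],2),np.round(c['T_tool_cam'],3),c['vertical_fov'],c['cx'],c['cy'])
cv2.imwrite('pics/w1.png',c['img'][:,:,::-1]);np.savez('pics/w1.npz',pos=s['tool_pos'],rot=s['tool_rot'],**c)
E
```

```text
2.3 [ 0.4731 -0.1677  0.2529] [-0.52  0.25  0.87  2.   -0.23  0.99 -1.  ] [[-0.001  0.957  0.291  0.075]
 [ 1.     0.001  0.     0.   ]
 [ 0.     0.291 -0.957 -0.121]
 [ 0.     0.     0.     1.   ]] 58.094213389027175 285.72488192223074 202.99362882056107
```

View pics/w1.png

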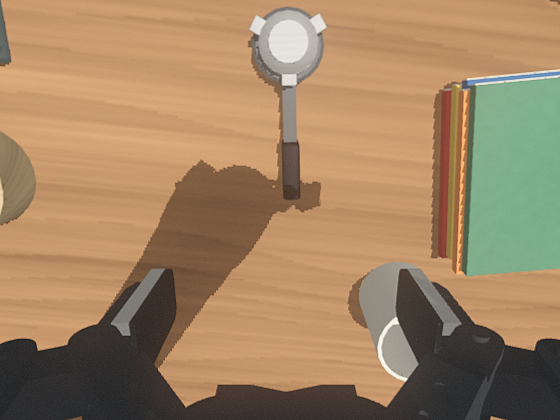

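The wrist view shows the cone top centre at (288,41) and the handle lug at (289,80). The grip runs from (291,142) to (291,199), so the handle is nearly vertical in the picture.

```bash
python3 - <<'E'
from h import *
c=dict(np.load('pics/w1.npz'));W=np.eye(4);W[:3,:3]=c['rot'];W[:3,3]=c['pos'];T=W@c['T_tool_cam']
g=cv2.cvtColor(c['img'],cv2.COLOR_RGB2HSV)
# cone top: bright, unsaturated
m=((g[:,:,1]<40)&(g[:,:,2]>215)).astype(np.uint8);m[:, :262]=0;m[:,314:]=0;m[70:]=0
k=max(cv2.findContours(m,0,1)[0],key=cv2.contourArea);(u,v),r=cv2.minEnclosingCircle(k);print('cone',u,v,r)
m=((g[:,:,2]<75)).astype(np.uint8);m[:,:278]=0;m[:,306:]=0;m[:130]=0;m[205:]=0
m=cv2.morphologyEx(m,cv2.MORPH_OPEN,np.ones((3,3)))
k=max(cv2.findContours(m,0,1)[0],key=cv2.contourArea);print('grip bbox',cv2.boundingRect(k),cv2.minAreaRect(k))
C=onz(c,(u,v),.068,T)
for n,p,z in [('cone',(u,v),.068),('lug',(289,80),.058),('griptop near',(290.5,142),.041),('grip far',(291.5,198),.041),('gripmid',cv2.minAreaRect(k)[0],.036)]:
    q=onz(c,p,z,T);print(n,q.round(4),'yaw',np.arctan2(*(C-q)[[1,0]]).round(4),'dist',np.hypot(*(C-q)[:2]).round(4))
E
```

```text
cone 288.0 41.0 21.213302612304688Traceback (most recent call last):
  File "<stdin>", line 9, in <module>
ValueError: max() iterable argument is empty
```

```bash
python3 - <<'E'
from h import *
c=dict(np.load('pics/w1.npz'));W=np.eye(4);W[:3,:3]=c['rot'];W[:3,3]=c['pos'];T=W@c['T_tool_cam']
hsv=cv2.cvtColor(c['img'],cv2.COLOR_RGB2HSV)
print(hsv[170,275:310,2].tolist(),hsv[170,275:310,1].tolist())
print(hsv[130:206,291,2].tolist())
C=onz(c,(288,41),.068,T)
for n,p,z in [('cone',(288,41),.068),('lug',(289,80),.058),('grip near',(290.5,142),.041),('grip far',(291.5,198),.041)]:
    q=onz(c,p,z,T);print(n,q.round(4),'yaw',np.arctan2(*(C-q)[[1,0]]).round(4),'dist',np.hypot(*(C-q)[:2]).round(4))
E
```

```text
[210, 211, 218, 168, 136, 135, 139, 100, 83, 90, 92, 92, 94, 96, 97, 93, 99, 97, 99, 100, 101, 95, 93, 82, 94, 205, 212, 209, 209, 208, 210, 211, 210, 210, 209] [117, 115, 112, 123, 124, 127, 128, 112, 89, 68, 72, 64, 71, 64, 66, 63, 62, 58, 59, 66, 53, 56, 71, 75, 106, 119, 114, 115, 115, 114, 117, 112, 115, 114, 118]
[147, 146, 147, 148, 145, 148, 146, 146, 148, 145, 149, 136, 99, 83, 90, 96, 102, 99, 104, 101, 100, 102, 101, 101, 101, 100, 98, 100, 101, 96, 100, 95, 97, 99, 97, 99, 97, 97, 96, 96, 99, 95, 92, 95, 99, 96, 96, 95, 91, 97, 93, 95, 94, 93, 95, 83, 81, 80, 77, 77, 81, 74, 79, 78, 78, 75, 77, 74, 71, 88, 123, 130, 127, 127, 121, 145]
cone [ 0.581  -0.1585  0.068 ] yaw 0.0 dist 0.0
lug [ 0.5537 -0.1624  0.058 ] yaw 0.1396 dist 0.0276
grip near [ 0.5027 -0.1694  0.041 ] yaw 0.1384 dist 0.079
grip far [ 0.452 -0.176  0.041] yaw 0.1342 dist 0.1302
```

```bash
python3 - <<'E'
from h import *
from cell import robot
s=robot.sense();togo(s,[.476,-.173,.033],.136)
E
```

```text
shift [0.002  0.0077 0.2199] turn [ 0.04  0.08 -1.33]
```

apply_moves(commands=[[[0.002, 0.0077, 0.05], [0, 0, -1.3]], [[0.002, 0.0077, 0.1], [0, 0, -1.3]], [[0.002, 0.0077, 0.14], [0, 0, -1.3]], [[0.002, 0.0077, 0.17], [0, 0, -1.3]], [[0.002, 0.0077, 0.19], [0, 0, -1.3]], [[0.002, 0.0077, 0.205], [0, 0, -1.3]], [[0.002, 0.0077, 0.215], [0, 0, -1.3]], [[0.002, 0.0077, 0.22], [0, 0, -1.3]], [[0.002, 0.0077, 0.22], [0, 0, -1.3]]])

```text
time_s: 3.25
tool_pos: [0.4771, -0.171, 0.0334]
tool_rot: [[0.99, 0.139, 0.0], [0.139, -0.99, 0.0], [0.0, -0.0, -1.0]]
wrist_force: [0.4, 0.1, 0.2]
width: 0.0855
finger_force: 0.0
```

```bash
python3 - <<'E'
from h import *
from cell import robot,eyes
s=robot.sense();c=eyes.camera('wrist')
print(s['time_s'],np.round(s['tool_pos'],4),np.round(s['joint_positions'],2),np.round(s['wrist_force'],1))
cv2.imwrite('pics/w2.png',c['img'][:,:,::-1]);np.savez('pics/w2.npz',pos=s['tool_pos'],rot=s['tool_rot'],**c);togo(s,[.476,-.173,.033],.136)
E
```

```text
3.25 [ 0.4771 -0.171   0.0334] [-0.22  0.61  0.56  2.13 -0.62  0.56 -0.63] [0.4 0.1 0.2]
shift [-0.0014  0.0019  0.0004] turn [-0.02 -0.02  0.17]
```

View pics/w2.png

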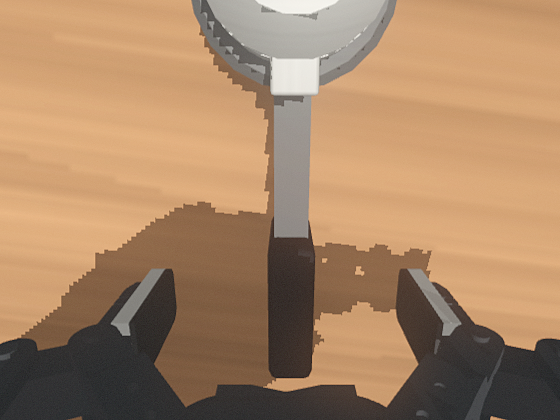

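The open fingers straddle the grip. The handle runs from the lug at (295,77) to the grip's end at (291,360), so it is nearly aligned with the tool.

```bash
python3 - <<'E'
from h import *
c=dict(np.load('pics/w2.npz'));W=np.eye(4);W[:3,:3]=c['rot'];W[:3,3]=c['pos'];T=W@c['T_tool_cam']
P=[onz(c,p,z,T) for p,z in [((295,77),.058),((291.5,232),.041),((290.5,365),.041)]]
for q in P: print(q.round(4), (c['rot'].T@(q-c['pos'])).round(4))
d=P[0]-P[2];print('yaw',np.arctan2(d[1],d[0]),np.arctan2(*(P[0]-P[1])[[1,0]]))
u=d[:2]/np.hypot(*d[:2]);print('axis by lug',P[0][:2]+.031*u)
E
```

```text
[ 0.554  -0.1628  0.058 ] [ 0.0773  0.0025 -0.0246]
[ 0.5076 -0.1688  0.041 ] [ 0.0305  0.0021 -0.0076]
[ 0.4568 -0.1758  0.041 ] [-0.0208  0.0019 -0.0076]
yaw 0.13296334715783936 0.12986752883834915
axis by lug [ 0.58476806 -0.158666  ]
```

apply_moves(commands=[[[-0.001, 0.002, 0], [0, 0, 0]], [[-0.001, 0.002, 0], [0, 0, 0]]])

```text
time_s: 3.5
tool_pos: [0.4765, -0.1739, 0.034]
tool_rot: [[0.991, 0.137, 0.001], [0.137, -0.991, -0.0], [0.001, 0.001, -1.0]]
wrist_force: [-0.2, -0.2, 0.7]
width: 0.0856
finger_force: 0.0
```

apply_moves(commands=[[[0, 0, 0], [0, 0, 0]], [[0, 0, 0], [0, 0, 0]], [[0, 0, 0], [0, 0, 0]], [[0, 0, 0], [0, 0, 0]], [[0, 0, 0], [0, 0, 0]], [[0, 0, 0], [0, 0, 0]], [[0, 0, 0], [0, 0, 0]], [[0, 0, 0], [0, 0, 0]]], fingers=0.0, force=58)

```text
time_s: 4.3
tool_pos: [0.4761, -0.1734, 0.0333]
tool_rot: [[0.99, 0.138, -0.0], [0.138, -0.99, 0.0], [-0.0, -0.0, -1.0]]
wrist_force: [-1.0, -0.6, 1.9]
width: 0.015
finger_force: 58.1
```

apply_moves(commands=[[[0, 0, -0.01], [0, 0, 0]], [[0, 0, -0.02], [0, 0, 0]], [[0, 0, -0.035], [0, 0, 0]], [[0, 0, -0.05], [0, 0, 0]], [[0, 0, -0.06], [0, 0, 0]], [[0, 0, -0.07], [0, 0, 0]], [[0, 0, -0.07], [0, 0, 0]], [[0, 0, -0.07], [0, 0, 0]]])

```text
time_s: 5.1
tool_pos: [0.4762, -0.1732, 0.1034]
tool_rot: [[0.99, 0.138, 0.0], [0.138, -0.99, 0.0], [0.0, -0.0, -1.0]]
wrist_force: [-0.0, -0.9, -4.0]
width: 0.0148
finger_force: 57.5
```

```bash
cat > look.py <<'E'
from h import *
from cell import robot,eyes
import sys
n=sys.argv[1]
s=robot.sense()
for cam in sys.argv[2:]:
    c=eyes.camera(cam);cv2.imwrite(f'pics/{cam}{n}.png',c['img'][:,:,::-1]);np.savez(f'pics/{cam}{n}.npz',pos=s['tool_pos'],rot=s['tool_rot'],**c)
print(s['time_s'],np.round(s['tool_pos'],4),np.round(s['joint_positions'],2),np.round(s['wrist_force'],1),np.round(s['ft_torque'],2),round(s['width'],4),s['finger_force'])
E
python3 look.py 3 top wrist scene; python3 - <<'E'
from h import *
c=dict(np.load('pics/top3.npz'));cv=c['img'][:,:,::-1]
a=cv2.resize(cv[160:260,260:360],(400,400),interpolation=2);
w=np.load('pics/wrist3.npz')['img'][:,:,::-1][:400,:400] if 0 else np.load('pics/wrist3.npz')['img'][:400,130:430,::-1]
b=np.load('pics/scene3.npz')['img'][200:300,200:300,::-1]
cv2.imwrite('pics/c3.png',np.vstack([np.hstack([a,w]),]))
E
```

```text
5.1 [ 0.4762 -0.1732  0.1034] [-0.31  0.5   0.69  2.11 -0.5   0.69 -0.72] [-0.  -0.9 -4. ] [-0.02  0.22 -0.04] 0.0148 57.51299500465393
```

View pics/c3.png

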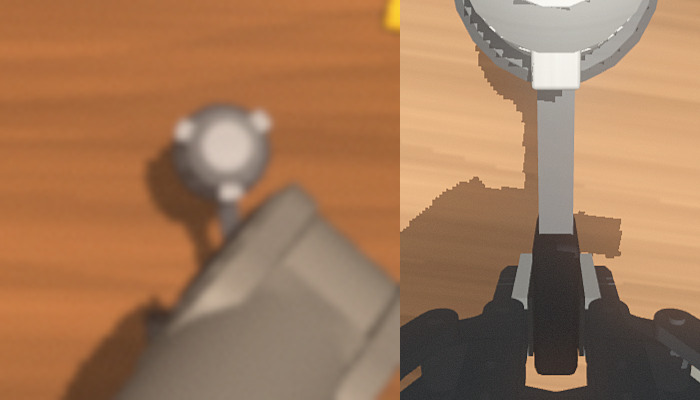

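In the left panel, which is the enlarged top view, the cone disc is at about (316.5,196.5) in full-image pixels. The wrist panel shows the holder gripped straight and level, with its lug at (287,71).

```bash
python3 - <<'E'
from h import *
for f,z in (('top0',.066),('top3',.136)):
    c=dict(np.load(f'pics/{f}.npz'));g=cv2.cvtColor(c['img'],cv2.COLOR_RGB2GRAY).astype(float)
    hs=cv2.cvtColor(c['img'],cv2.COLOR_RGB2HSV)
    # dark+bright holder body unsaturated -> cone disc: bright blob near start
    gg=g[180:215,300:335];y,x=np.mgrid[180:215,300:335]
    m0=(315.,199.) if f=='top0' else (316.5,196.5)
    for _ in range(10):
        w=np.clip(gg-105,0,60)*(np.hypot(x-m0[0],y-m0[1])<6.5);m0=((w*x).sum()/w.sum(),(w*y).sum()/w.sum())
    print(f,np.round(m0,2),gg[int(m0[1])-180,5:30].astype(int).tolist())
    q=onz(c,m0,z+.002);print(q.round(4))
    if f=='top3': print('in tool',(c['rot'].T@(q-c['pos'])).round(4))
c=dict(np.load('pics/wrist3.npz'));W=np.eye(4);W[:3,:3]=c['rot'];W[:3,3]=c['pos'];T=W@c['T_tool_cam']
for p,z in [((286.5,70),.058),((286.5,232),.041),((286,372),.041)]:
    q=onz(c,p,z+.0704,T);print((c['rot'].T@(q-c['pos'])).round(4))
E
```

```text
top0 [314.68 198.7 ] [117, 125, 132, 153, 176, 190, 196, 197, 197, 197, 196, 197, 196, 194, 186, 167, 145, 131, 115, 108, 108, 113, 114, 115, 113]
[ 0.5803 -0.1596  0.068 ]
top3 [316.45 196.08] [87, 101, 116, 126, 140, 163, 187, 197, 200, 201, 201, 200, 202, 200, 201, 201, 195, 180, 159, 142, 126, 111, 109, 113, 115]
[ 0.5806 -0.1587  0.138 ]
in tool [ 1.055e-01  1.000e-04 -3.460e-02]
[ 0.0789  0.0005 -0.025 ]
[ 0.0307  0.0005 -0.008 ]
[-0.0235  0.0003 -0.008 ]
```

```bash
cat >> h.py <<'E'
D=.1055; AX=np.array([.6163,.1674])
def tcp(yaw,z,ax=None):
    a=AX if ax is None else ax
    return np.r_[a-D*np.array([np.cos(yaw),np.sin(yaw)]),z]
E
python3 - <<'E'
from h import *
from cell import robot
s=robot.sense();togo(s,tcp(.13,.1034),.13);print(tcp(.13,.1034))
E
```

```text
shift [ 0.0807 -0.3189 -0.0006] turn [-0.02  0.06  0.48]
[0.51169022 0.1537236  0.1034    ]
```

apply_moves(commands=[[[0.005, -0.015, 0], [0, 0, 0.4]], [[0.012, -0.05, 0], [0, 0, 0.4]], [[0.025, -0.095, 0], [0, 0, 0.4]], [[0.036, -0.14, 0], [0, 0, 0.4]], [[0.048, -0.185, 0], [0, 0, 0.4]], [[0.06, -0.23, 0], [0, 0, 0.4]], [[0.07, -0.27, 0], [0, 0, 0.4]], [[0.078, -0.3, 0], [0, 0, 0.4]], [[0.0807, -0.319, 0], [0, 0, 0.4]], [[0.0807, -0.319, 0], [0, 0, 0.4]]])

```text
time_s: 6.25
tool_pos: [0.5117, 0.1575, 0.1024]
tool_rot: [[0.991, 0.137, -0.001], [0.137, -0.991, 0.001], [-0.001, -0.001, -1.0]]
wrist_force: [-0.2, 0.7, -2.4]
width: 0.0151
finger_force: 57.5
```

```bash
python3 look.py 4 scene top; python3 - <<'E'
from h import *
from cell import robot
s=robot.sense();togo(s,tcp(.13,.1034),.13);print(s['wrist_force'])
c=np.load('pics/scene4.npz')['img'][90:260,270:440,::-1]
cv2.imwrite('pics/c4.png',cv2.resize(c,(595,595),interpolation=2))
E
```

```text
6.25 [0.5117 0.1575 0.1024] [-0.95  0.55  0.7   2.05 -0.53  0.73 -1.35] [-0.2  0.7 -2.4] [-0.09  0.28  0.01] 0.0151 57.53079414367676
shift [ 0.     -0.0006 -0.0006] turn [0.05 0.06 0.09]
[ 0.63001937 -0.57577788 -2.51737096]
```

View pics/c4.png

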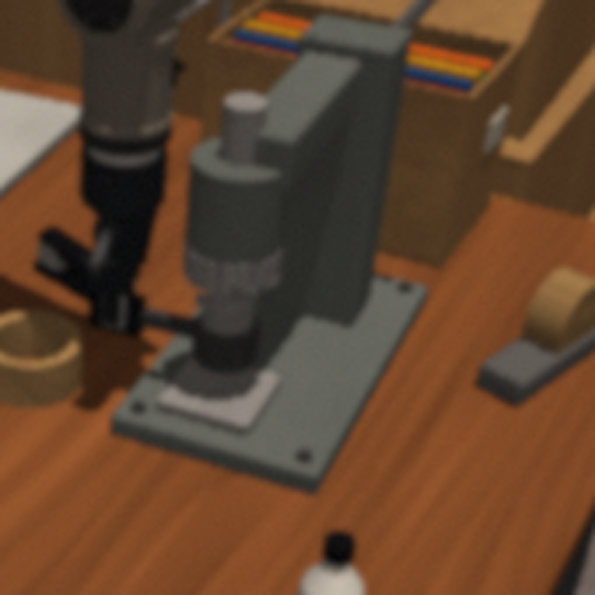

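The holder hangs upright under the head and above the anvil. The cup at about (227,345) in the crop lines up with the collar axis.

apply_moves(commands=[[[0, 0, -0.01], [0, 0, 0]], [[0, 0, -0.02], [0, 0, 0]], [[0, 0, -0.025], [0, 0, 0]], [[0, 0, -0.027], [0, 0, 0]], [[0, 0, -0.029], [0, 0, 0]], [[0, 0, -0.029], [0, 0, 0]], [[0, 0, -0.029], [0, 0, 0]]])

```text
time_s: 7.05
tool_pos: [0.5119, 0.1537, 0.1321]
tool_rot: [[0.991, 0.131, -0.0], [0.131, -0.991, -0.0], [-0.0, -0.0, -1.0]]
wrist_force: [0.0, 0.4, -2.2]
width: 0.0151
finger_force: 57.6
```

apply_moves(commands=[[[0, 0, -0.001], [0, 0, 0]], [[0, 0, -0.002], [0, 0, 0]], [[0, 0, -0.002], [0, 0, 0]]])

```text
time_s: 7.35
tool_pos: [0.5122, 0.1536, 0.1343]
tool_rot: [[0.991, 0.131, 0.0], [0.131, -0.991, -0.0], [0.0, 0.0, -1.0]]
wrist_force: [-0.0, -0.3, -2.8]
width: 0.0153
finger_force: 57.6
```

apply_moves(commands=[[[0, 0, -0.001], [0, 0, 0]], [[0, 0, -0.002], [0, 0, 0]], [[0, 0, -0.002], [0, 0, 0]]])

```text
time_s: 7.65
tool_pos: [0.512, 0.1536, 0.1362]
tool_rot: [[0.991, 0.131, -0.0], [0.131, -0.991, -0.0], [-0.0, 0.0, -1.0]]
wrist_force: [1.1, 0.2, -3.5]
width: 0.015
finger_force: 57.3
```

```bash
cat > st.py <<'E'
from h import *
from cell import robot
s=robot.sense();R=np.array(s['tool_rot']);y=np.arctan2(R[1,0],R[0,0])
print(s['time_s'],np.round(s['tool_pos'],4),'yaw',y.round(4),'axis',(s['tool_pos'][:2]+D*np.array([np.cos(y),np.sin(y)])).round(4),'F',np.round(s['wrist_force'],1),'tool F',(R.T@s['wrist_force']).round(1),'M',np.round(s['ft_torque'],2),'tilt',R[2,:2].round(4),'w',round(s['width'],4))
E
python3 st.py
```

```text
7.65 [0.512  0.1536 0.1362] yaw 0.1313 axis [0.6166 0.1674] F [ 1.1  0.2 -3.5] tool F [ 1.1 -0.   3.5] M [-0.02  0.31  0.01] tilt [-0.0003  0.    ] w 0.015
```

apply_moves(commands=[[[0, 0, -0.001], [0, 0, 0]], [[0, 0, -0.001], [0, 0, 0]], [[0, 0, -0.001], [0, 0, 0]]])

```text
time_s: 7.95
tool_pos: [0.5118, 0.1536, 0.1371]
tool_rot: [[0.991, 0.131, -0.001], [0.131, -0.991, -0.0], [-0.001, 0.0, -1.0]]
wrist_force: [-0.5, -0.0, -5.5]
width: 0.0151
finger_force: 57.2
```

apply_moves(commands=[[[0, 0, -0.001], [0, 0, 0]], [[0, 0, -0.001], [0, 0, 0]], [[0, 0, -0.001], [0, 0, 0]]])

```text
time_s: 8.25
tool_pos: [0.5117, 0.1536, 0.1381]
tool_rot: [[0.991, 0.131, -0.001], [0.131, -0.991, -0.0], [-0.001, 0.0, -1.0]]
wrist_force: [-0.5, 0.3, -6.2]
width: 0.0153
finger_force: 57.0
```

```bash
python3 st.py
```

```text
8.25 [0.5117 0.1536 0.1381] yaw 0.1313 axis [0.6163 0.1674] F [-0.5  0.3 -6.2] tool F [-0.5 -0.3  6.2] M [-0.1   0.71  0.04] tilt [-0.0009  0.    ] w 0.0153
```

apply_moves(commands=[[[0, 0.0018, 0], [0, 0, -1]], [[0.0001, 0.0037, 0], [0, 0, -2]], [[0.0002, 0.0055, 0], [0, 0, -3]], [[0.0003, 0.0074, 0], [0, 0, -4]], [[0.0003, 0.0074, 0], [0, 0, -4]]])

```text
time_s: 8.75
tool_pos: [0.5138, 0.1459, 0.1385]
tool_rot: [[0.98, 0.2, 0.001], [0.2, -0.98, 0.0], [0.001, 0.0, -1.0]]
wrist_force: [-0.2, -0.9, -5.0]
width: 0.015
finger_force: 57.1
```

```bash
python3 st.py
```

```text
8.75 [0.5138 0.1459 0.1385] yaw 0.2012 axis [0.6172 0.167 ] F [-0.2 -0.9 -5. ] tool F [-0.4  0.9  5. ] M [-0.22  0.47 -0.01] tilt [0.0008 0.0001] w 0.015
```

apply_moves(commands=[[[0, 0, -0.0005], [0, 0, 0]], [[0, 0, -0.001], [0, 0, 0]], [[0, 0, -0.001], [0, 0, 0]], [[0, 0, -0.001], [0, 0, 0]]])

```text
time_s: 9.15
tool_pos: [0.5136, 0.1464, 0.1394]
tool_rot: [[0.98, 0.2, 0.0], [0.2, -0.98, 0.0], [0.0, 0.0, -1.0]]
wrist_force: [0.1, -1.7, -4.7]
width: 0.0146
finger_force: 57.0
```

```bash
python3 st.py
```

```text
9.15 [0.5136 0.1464 0.1394] yaw 0.201 axis [0.617  0.1674] F [ 0.1 -1.7 -4.7] tool F [-0.2  1.7  4.7] M [-0.34  0.42 -0.14] tilt [0.0004 0.0001] w 0.0146
```

apply_moves(commands=[[[0, 0.0018, 0], [0, 0, -1]], [[0.0001, 0.0037, 0], [0, 0, -2]], [[0.0001, 0.0046, 0], [0, 0, -2.5]], [[0.0001, 0.0046, 0], [0, 0, -2.5]], [[0.0001, 0.0046, 0], [0, 0, -2.5]]])

```text
time_s: 9.65
tool_pos: [0.5146, 0.142, 0.1395]
tool_rot: [[0.97, 0.242, 0.0], [0.242, -0.97, 0.0], [0.0, -0.0, -1.0]]
wrist_force: [-0.6, 0.2, -2.4]
width: 0.0148
finger_force: 57.5
```

```bash
python3 st.py
```

```text
9.65 [0.5146 0.142  0.1395] yaw 0.2447 axis [0.617  0.1676] F [-0.6  0.2 -2.4] tool F [-0.5 -0.4  2.4] M [-0.07  0.26 -0.02] tilt [ 0.0005 -0.0003] w 0.0148
```

Forces are back to the free-hanging weight, so the lugs look to be in the slots. I'll rise and check.

apply_moves(commands=[[[0, 0, -0.001], [0, 0, 0]], [[0, 0, -0.002], [0, 0, 0]], [[0, 0, -0.003], [0, 0, 0]], [[0, 0, -0.003], [0, 0, 0]], [[0, 0, -0.003], [0, 0, 0]]])

```text
time_s: 10.15
tool_pos: [0.5145, 0.1419, 0.1423]
tool_rot: [[0.97, 0.242, 0.0], [0.242, -0.97, 0.0], [0.0, -0.0, -1.0]]
wrist_force: [0.1, -0.2, -3.5]
width: 0.0147
finger_force: 57.5
```

```bash
python3 st.py
```

```text
10.15 [0.5145 0.1419 0.1423] yaw 0.2447 axis [0.6168 0.1675] F [ 0.1 -0.2 -3.5] tool F [0.  0.2 3.5] M [-0.02  0.26  0.  ] tilt [ 0.0001 -0.    ] w 0.0147
```

apply_moves(commands=[[[0, 0, -0.001], [0, 0, 0]], [[0, 0, -0.002], [0, 0, 0]], [[0, 0, -0.003], [0, 0, 0]], [[0, 0, -0.004], [0, 0, 0]], [[0, 0, -0.004], [0, 0, 0]]])

```text
time_s: 10.65
tool_pos: [0.5145, 0.1419, 0.1464]
tool_rot: [[0.97, 0.242, 0.0], [0.242, -0.97, 0.0], [0.0, -0.0, -1.0]]
wrist_force: [0.3, -0.2, -3.0]
width: 0.0155
finger_force: 57.5
```

apply_moves(commands=[[[0, 0, -0.001], [0, 0, 0]], [[0, 0, -0.002], [0, 0, 0]], [[0, 0, -0.003], [0, 0, 0]], [[0, 0, -0.004], [0, 0, 0]], [[0, 0, -0.004], [0, 0, 0]]])

```text
time_s: 11.15
tool_pos: [0.5142, 0.1418, 0.1503]
tool_rot: [[0.97, 0.242, -0.0], [0.242, -0.97, -0.0], [-0.0, -0.0, -1.0]]
wrist_force: [0.6, 0.4, -4.6]
width: 0.0146
finger_force: 57.1
```

```bash
python3 st.py
```

```text
11.15 [0.5142 0.1418 0.1503] yaw 0.2448 axis [0.6166 0.1674] F [ 0.6  0.4 -4.6] tool F [ 0.7 -0.2  4.6] M [-0.11  0.45  0.04] tilt [-0.0004 -0.    ] w 0.0146
```

apply_moves(commands=[[[0, 0, -0.001], [0, 0, 0]], [[0, 0, -0.002], [0, 0, 0]], [[0, 0, -0.003], [0, 0, 0]], [[0, 0, -0.003], [0, 0, 0]], [[0, 0, -0.003], [0, 0, 0]]])

```text
time_s: 11.65
tool_pos: [0.5142, 0.1418, 0.1532]
tool_rot: [[0.97, 0.242, -0.0], [0.242, -0.97, -0.0], [-0.0, -0.0, -1.0]]
wrist_force: [1.6, -0.4, -5.7]
width: 0.0153
finger_force: 56.9
```

```bash
python3 st.py
```

```text
11.65 [0.5142 0.1418 0.1532] yaw 0.2447 axis [0.6166 0.1674] F [ 1.6 -0.4 -5.7] tool F [1.4 0.8 5.7] M [-0.12  0.54  0.05] tilt [-0.0004 -0.    ] w 0.0153
```

apply_moves(commands=[[[0.0001, 0.0037, 0], [0, 0, -2]], [[0.0003, 0.0074, 0], [0, 0, -4]], [[0.0006, 0.011, 0], [0, 0, -6]], [[0.001, 0.0147, 0], [0, 0, -8]], [[0.001, 0.0147, 0], [0, 0, -8]]])

```text
time_s: 12.15
tool_pos: [0.5188, 0.1277, 0.1532]
tool_rot: [[0.927, 0.375, -0.001], [0.375, -0.927, 0.0], [-0.0, -0.0, -1.0]]
wrist_force: [-0.5, 0.1, -6.4]
width: 0.0152
finger_force: 56.9
```

```bash
python3 st.py
```

```text
12.15 [0.5188 0.1277 0.1532] yaw 0.3846 axis [0.6166 0.1672] F [-0.5  0.1 -6.4] tool F [-0.4 -0.3  6.4] M [-0.1   0.59  0.06] tilt [-0.0004 -0.0003] w 0.0152
```

apply_moves(commands=[[[0.0001, 0.0037, 0], [0, 0, -2]], [[0.0003, 0.0074, 0], [0, 0, -4]], [[0.0006, 0.011, 0], [0, 0, -6]], [[0.001, 0.0147, 0], [0, 0, -8]], [[0.0016, 0.0183, 0], [0, 0, -10]], [[0.0023, 0.0219, 0], [0, 0, -12]], [[0.0031, 0.0255, 0], [0, 0, -14]], [[0.0041, 0.0291, 0], [0, 0, -16]], [[0.0052, 0.0326, 0], [0, 0, -18]], [[0.0064, 0.0361, 0], [0, 0, -20]]])

```text
time_s: 13.15
tool_pos: [0.5381, 0.0969, 0.153]
tool_rot: [[0.742, 0.67, -0.001], [0.67, -0.742, -0.0], [-0.001, -0.0, -1.0]]
wrist_force: [-1.1, 1.6, -7.0]
width: 0.0151
finger_force: 57.0
```

```bash
python3 st.py
```

```text
13.15 [0.5381 0.0969 0.153 ] yaw 0.7344 axis [0.6164 0.1676] F [-1.1  1.6 -7. ] tool F [ 0.2 -1.9  7. ] M [-0.2   0.54  0.09] tilt [-0.0008 -0.0004] w 0.0151
```

apply_moves(commands=[[[0.0001, 0.0037, 0], [0, 0, -2]], [[0.0003, 0.0074, 0], [0, 0, -4]], [[0.0006, 0.011, 0], [0, 0, -6]], [[0.001, 0.0147, 0], [0, 0, -8]], [[0.0016, 0.0183, 0], [0, 0, -10]], [[0.0023, 0.0219, 0], [0, 0, -12]], [[0.0031, 0.0255, 0], [0, 0, -14]], [[0.0041, 0.0291, 0], [0, 0, -16]], [[0.0041, 0.0291, 0], [0, 0, -16]]])

```text
time_s: 14.05
tool_pos: [0.5609, 0.0777, 0.153]
tool_rot: [[0.53, 0.848, -0.001], [0.848, -0.53, -0.0], [-0.001, -0.0, -1.0]]
wrist_force: [-1.0, 0.6, -6.1]
width: 0.0151
finger_force: 56.9
```

```bash
python3 st.py
```

```text
14.05 [0.5609 0.0777 0.153 ] yaw 1.0121 axis [0.6168 0.1671] F [-1.   0.6 -6.1] tool F [-0.1 -1.2  6.1] M [-0.44  0.43  0.02] tilt [-0.0007 -0.0002] w 0.0151
```

Now small steps toward the stop, expected at a yaw of about 1.2.

apply_moves(commands=[[[0.0001, 0.0018, 0], [0, 0, -1]], [[0.0001, 0.0037, 0], [0, 0, -2]], [[0.0002, 0.0055, 0], [0, 0, -3]], [[0.0003, 0.0074, 0], [0, 0, -4]], [[0.0004, 0.0092, 0], [0, 0, -5]], [[0.0006, 0.011, 0], [0, 0, -6]], [[0.0006, 0.011, 0], [0, 0, -6]]])

```text
time_s: 14.75
tool_pos: [0.5707, 0.0725, 0.1533]
tool_rot: [[0.437, 0.899, -0.0], [0.899, -0.437, 0.0], [0.0, -0.0, -1.0]]
wrist_force: [-0.2, -0.1, -6.7]
width: 0.0148
finger_force: 56.9
```

```bash
python3 st.py
```

```text
14.75 [0.5707 0.0725 0.1533] yaw 1.118 axis [0.6169 0.1674] F [-0.2 -0.1 -6.7] tool F [-0.2 -0.2  6.7] M [-0.51  0.44  0.11] tilt [ 0.     -0.0001] w 0.0148
```

apply_moves(commands=[[[0, 0.0009, 0], [0, 0, -0.5]], [[0.0001, 0.0018, 0], [0, 0, -1]], [[0.0001, 0.0028, 0], [0, 0, -1.5]], [[0.0001, 0.0037, 0], [0, 0, -2]], [[0.0001, 0.0037, 0], [0, 0, -2]]])

```text
time_s: 15.25
tool_pos: [0.574, 0.0711, 0.1533]
tool_rot: [[0.406, 0.914, -0.0], [0.914, -0.406, 0.0], [0.0, -0.0, -1.0]]
wrist_force: [-0.9, -0.3, -7.1]
width: 0.0152
finger_force: 56.9
```

apply_moves(commands=[[[0, 0.0009, 0], [0, 0, -0.5]], [[0.0001, 0.0018, 0], [0, 0, -1]], [[0.0001, 0.0028, 0], [0, 0, -1.5]], [[0.0001, 0.0028, 0], [0, 0, -1.5]]])

```text
time_s: 15.65
tool_pos: [0.5766, 0.07, 0.1533]
tool_rot: [[0.382, 0.924, -0.0], [0.924, -0.382, 0.0], [0.0, -0.0, -1.0]]
wrist_force: [-1.2, 0.0, -4.8]
width: 0.015
finger_force: 56.9
```

```bash
python3 st.py
```

```text
15.65 [0.5766 0.07   0.1533] yaw 1.1789 axis [0.6169 0.1675] F [-1.2  0.  -4.8] tool F [-0.4 -1.1  4.8] M [-0.48  0.48  0.08] tilt [ 0.     -0.0001] w 0.015
```

apply_moves(commands=[[[0, 0.0009, 0], [0, 0, -0.5]], [[0.0001, 0.0018, 0], [0, 0, -1]], [[0.0001, 0.0018, 0], [0, 0, -1]]])

```text
time_s: 15.95
tool_pos: [0.5782, 0.0694, 0.1532]
tool_rot: [[0.366, 0.931, -0.0], [0.931, -0.366, -0.0], [-0.0, -0.0, -1.0]]
wrist_force: [-1.6, -0.3, -5.4]
width: 0.0149
finger_force: 57.0
```

apply_moves(commands=[[[0, 0.0009, 0], [0, 0, -0.5]], [[0.0001, 0.0018, 0], [0, 0, -1]], [[0.0001, 0.0018, 0], [0, 0, -1]]])

```text
time_s: 16.25
tool_pos: [0.5797, 0.0688, 0.1531]
tool_rot: [[0.35, 0.937, -0.001], [0.937, -0.35, -0.0], [-0.0, -0.001, -1.0]]
wrist_force: [-3.0, 0.5, -5.3]
width: 0.015
finger_force: 57.0
```

```bash
python3 st.py
```

```text
16.25 [0.5797 0.0688 0.1531] yaw 1.2136 axis [0.6166 0.1676] F [-3.   0.5 -5.3] tool F [-0.6 -3.   5.3] M [-0.47  0.72  0.13] tilt [-0.0003 -0.0008] w 0.015
```

apply_moves(commands=[[[0, -0.0018, 0], [0, 0, 1]], [[0, -0.0037, 0], [0, 0, 2]], [[0, -0.0037, 0.001], [0, 0, 2]], [[0, -0.0037, 0.002], [0, 0, 2]], [[0, -0.0037, 0.003], [0, 0, 2]], [[0, -0.0037, 0.004], [0, 0, 2]], [[0, -0.0037, 0.004], [0, 0, 2]]])

```text
time_s: 16.95
tool_pos: [0.5767, 0.0701, 0.1493]
tool_rot: [[0.382, 0.924, 0.0], [0.924, -0.382, 0.0], [0.0, 0.0, -1.0]]
wrist_force: [-1.2, -0.9, -5.3]
width: 0.0152
finger_force: 57.1
```

```bash
python3 st.py
```

```text
16.95 [0.5767 0.0701 0.1493] yaw 1.1783 axis [0.617  0.1676] F [-1.2 -0.9 -5.3] tool F [-1.3 -0.8  5.3] M [-0.56  0.51  0.15] tilt [0.0001 0.0003] w 0.0152
```

apply_moves(commands=[[[0, 0, 0.001], [0, 0, 0]], [[0, 0, 0.002], [0, 0, 0]], [[0, 0, 0.002], [0, 0, 0]]])

```text
time_s: 17.25
tool_pos: [0.5769, 0.0703, 0.1476]
tool_rot: [[0.382, 0.924, 0.001], [0.924, -0.382, 0.0], [0.001, 0.0, -1.0]]
wrist_force: [-2.3, -0.7, -2.0]
width: 0.0152
finger_force: 57.7
```

apply_moves(commands=[[[0, 0, 0.0005], [0, 0, 0]], [[0, 0, 0.001], [0, 0, 0]], [[0, 0, 0.001], [0, 0, 0]]])

```text
time_s: 17.55
tool_pos: [0.577, 0.0704, 0.1468]
tool_rot: [[0.382, 0.924, 0.001], [0.924, -0.382, 0.001], [0.001, 0.001, -1.0]]
wrist_force: [-2.1, -0.4, 1.7]
width: 0.0151
finger_force: 58.2
```

```bash
python3 st.py
```

```text
17.55 [0.577  0.0704 0.1468] yaw 1.1784 axis [0.6174 0.1679] F [-2.1 -0.4  1.7] tool F [-1.2 -1.8 -1.7] M [0.24 0.39 0.19] tilt [0.0011 0.0008] w 0.0151
```

apply_moves(commands=[[[0, -0.0009, 0], [0, 0, 0.5]], [[0, -0.0018, 0], [0, 0, 1]], [[0, -0.0028, 0], [0, 0, 1.5]], [[0, -0.0028, 0], [0, 0, 1.5]]])

```text
time_s: 17.95
tool_pos: [0.5745, 0.0715, 0.1467]
tool_rot: [[0.407, 0.914, 0.001], [0.914, -0.407, 0.0], [0.001, 0.001, -1.0]]
wrist_force: [-1.0, 0.4, 3.1]
width: 0.0149
finger_force: 58.2
```

apply_moves(commands=[[[0, -0.0009, 0], [0, 0, 0.5]], [[0, -0.0018, 0], [0, 0, 1]], [[0, -0.0018, 0], [0, 0, 1]]])

```text
time_s: 18.25
tool_pos: [0.5728, 0.0723, 0.1466]
tool_rot: [[0.423, 0.906, 0.001], [0.906, -0.423, 0.0], [0.001, 0.001, -1.0]]
wrist_force: [-0.2, 2.0, 3.4]
width: 0.015
finger_force: 58.3
```

```bash
python3 st.py
```

```text
18.25 [0.5728 0.0723 0.1466] yaw 1.1345 axis [0.6173 0.1679] F [-0.2  2.   3.4] tool F [ 1.7 -1.  -3.4] M [ 0.73 -0.26  0.1 ] tilt [0.001  0.0009] w 0.015
```

apply_moves(commands=[[[0, -0.0009, 0], [0, 0, 0.5]], [[0, -0.0018, 0], [0, 0, 1]], [[0, -0.0018, 0], [0, 0, 1]]])

```text
time_s: 18.55
tool_pos: [0.5711, 0.0732, 0.1466]
tool_rot: [[0.438, 0.899, 0.001], [0.899, -0.438, 0.001], [0.001, 0.001, -1.0]]
wrist_force: [2.4, 2.7, 2.8]
width: 0.0152
finger_force: 58.4
```

apply_moves(commands=[[[0, -0.0009, 0], [0, 0, 0.5]], [[0, -0.0018, 0], [0, 0, 1]], [[0, -0.0018, 0], [0, 0, 1]]])

```text
time_s: 18.85
tool_pos: [0.5695, 0.074, 0.1466]
tool_rot: [[0.453, 0.891, 0.001], [0.891, -0.453, 0.001], [0.001, 0.001, -1.0]]
wrist_force: [2.6, 4.0, 3.7]
width: 0.0149
finger_force: 58.5
```

```bash
python3 st.py
```

```text
18.85 [0.5695 0.074  0.1466] yaw 1.1001 axis [0.6174 0.1681] F [2.6 4.  3.7] tool F [ 4.7  0.5 -3.7] M [ 1.15 -0.74  0.38] tilt [0.001  0.0008] w 0.0149
```

apply_moves(commands=[[[0, -0.0009, 0], [0, 0, 0.5]], [[0, -0.0018, 0], [0, 0, 1]], [[0, -0.0018, 0], [0, 0, 1]]])

```text
time_s: 19.15
tool_pos: [0.5681, 0.0747, 0.1466]
tool_rot: [[0.469, 0.883, 0.002], [0.883, -0.469, 0.0], [0.001, 0.001, -1.0]]
wrist_force: [3.8, 2.7, 4.3]
width: 0.0154
finger_force: 58.7
```

```bash
python3 st.py; python3 look.py 5 scene; python3 - <<'E'
from h import *
c=np.load('pics/scene5.npz')['img'][120:230,290:400,::-1]
cv2.imwrite('pics/c5.png',cv2.resize(c,(594,594),interpolation=2))
E
```

```text
19.15 [0.5681 0.0747 0.1466] yaw 1.0831 axis [0.6175 0.1679] F [3.8 2.7 4.3] tool F [ 4.2  2.  -4.3] M [ 1.09 -1.    0.57] tilt [0.0009 0.0013] w 0.0154
19.15 [0.5681 0.0747 0.1466] [-0.63  0.48  0.51  1.93 -0.31  0.81 -0.44] [3.8 2.7 4.3] [ 1.09 -1.    0.57] 0.0154 58.6552369594574
```

View pics/c5.png

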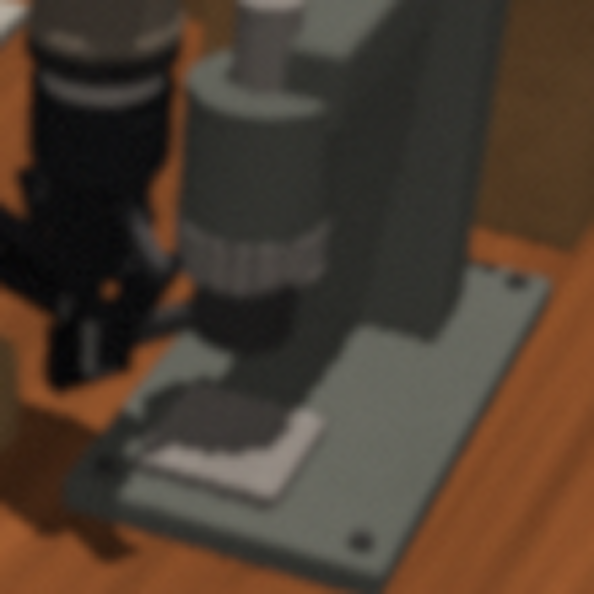

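The crop shows the cup tucked up under the knurled collar, upright, with the gripper at its left.

The side force grows in both turning directions, so the lugs are between the pocket's walls. I'll go back to the pocket's middle and unload.

apply_moves(commands=[[[0, 0.0018, 0], [0, 0, -1]], [[0.0001, 0.0037, 0], [0, 0, -2]], [[0.0002, 0.0055, 0], [0, 0, -3]], [[0.0003, 0.0068, 0], [0, 0, -3.7]], [[0.0003, 0.0068, 0], [0, 0, -3.7]], [[0.0003, 0.0068, 0], [0, 0, -3.7]]])

```text
time_s: 19.8
tool_pos: [0.5735, 0.0717, 0.1464]
tool_rot: [[0.411, 0.911, -0.0], [0.911, -0.411, 0.001], [0.001, -0.001, -1.0]]
wrist_force: [1.2, 4.8, 5.6]
width: 0.015
finger_force: 58.6
```

```bash
python3 st.py
```

```text
19.8 [0.5735 0.0717 0.1464] yaw 1.1468 axis [0.6169 0.1679] F [1.2 4.8 5.6] tool F [ 4.8 -0.9 -5.6] M [ 1.39 -0.6   0.13] tilt [ 0.0007 -0.0006] w 0.015
```

apply_moves(commands=[[[0.0005, 0, -0.0003], [0, 0, 0]], [[0.0008, 0, -0.0006], [0, 0, 0]], [[0.0008, 0, -0.0006], [0, 0, 0]], [[0.0008, 0, -0.0006], [0, 0, 0]]])

```text
time_s: 20.2
tool_pos: [0.5735, 0.0716, 0.1467]
tool_rot: [[0.412, 0.911, -0.001], [0.911, -0.412, -0.0], [-0.001, -0.001, -1.0]]
wrist_force: [0.7, 1.5, 3.8]
width: 0.0154
finger_force: 58.5
```

```bash
python3 st.py
```

```text
20.2 [0.5735 0.0716 0.1467] yaw 1.1466 axis [0.6169 0.1678] F [0.7 1.5 3.8] tool F [ 1.7  0.1 -3.8] M [ 0.87 -0.36  0.09] tilt [-0.0008 -0.0006] w 0.0154
```

apply_moves(commands=[[[0.0003, 0, -0.0003], [0, 0, 0]], [[0.0003, 0, -0.0006], [0, 0, 0]], [[0.0003, 0, -0.0006], [0, 0, 0]], [[0.0003, 0, -0.0006], [0, 0, 0]]])

```text
time_s: 20.6
tool_pos: [0.5735, 0.0717, 0.1471]
tool_rot: [[0.412, 0.911, -0.001], [0.911, -0.412, -0.001], [-0.001, -0.001, -1.0]]
wrist_force: [-0.1, -0.8, 1.3]
width: 0.0151
finger_force: 58.1
```

apply_moves(commands=[[[0, 0, 0], [0, 0, 0]], [[0, 0, 0], [0, 0, 0]], [[0, 0, 0], [0, 0, 0]], [[0, 0, 0], [0, 0, 0]]], fingers=0.024, force=20)

```text
time_s: 21.0
tool_pos: [0.5739, 0.0724, 0.1474]
tool_rot: [[0.411, 0.912, -0.0], [0.912, -0.411, -0.0], [-0.0, -0.0, -1.0]]
wrist_force: [-0.0, -0.5, 0.5]
width: 0.0242
finger_force: 0.0
```

```bash
python3 st.py; python3 look.py 6 scene wrist; python3 - <<'E'
from h import *
c=np.load('pics/scene6.npz')['img'][120:210,290:380,::-1];w=np.load('pics/wrist6.npz')['img'][:,:,::-1]
cv2.imwrite('pics/c6.png',np.hstack([cv2.resize(c,(360,360),interpolation=2),cv2.resize(w,(432,324))[:,:432] if 0 else cv2.copyMakeBorder(cv2.resize(w,(432,324)),0,36,0,0,0)]))
E
```

```text
21.0 [0.5739 0.0724 0.1474] yaw 1.1471 axis [0.6173 0.1686] F [-0.  -0.5  0.5] tool F [-0.5  0.2 -0.5] M [0.04 0.04 0.02] tilt [-0.0002 -0.0003] w 0.0242
21.0 [0.5739 0.0724 0.1474] [-0.61  0.48  0.49  1.91 -0.3   0.82 -0.38] [-0.  -0.5  0.5] [0.04 0.04 0.02] 0.0242 0.0
```

View pics/c6.png

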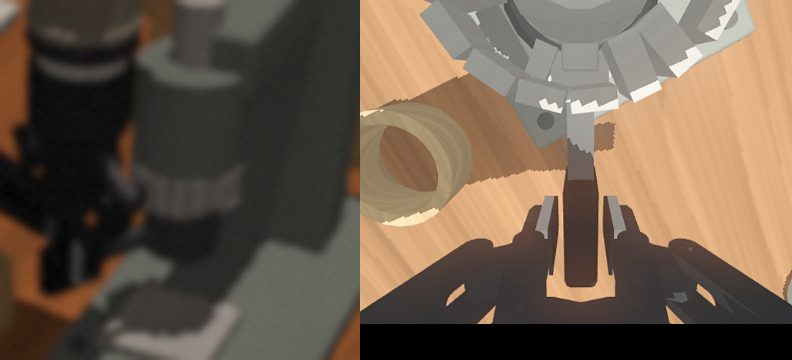

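The fingers are open and the holder stays up. The wrist panel shows the grip free between the pads with no tilt, and the wrist force is about zero. Next I'll open further and withdraw upward and outward.

apply_moves(commands=[[[0, 0, 0], [0, 0, 0]], [[0, 0, 0], [0, 0, 0]], [[-0.002, 0, -0.01], [0, 0, 0]], [[-0.005, 0, -0.03], [0, 0, 0]], [[-0.01, 0, -0.06], [0, 0, 0]], [[-0.03, 0, -0.09], [0, 0, 0]], [[-0.06, 0, -0.11], [0, 0, 0]], [[-0.09, 0, -0.12], [0, 0, 0]], [[-0.09, 0, -0.12], [0, 0, 0]]], fingers=0.06)

```text
time_s: 22.0
tool_pos: [0.5364, -0.0147, 0.2702]
tool_rot: [[0.418, 0.909, 0.003], [0.909, -0.418, 0.0], [0.001, 0.003, -1.0]]
wrist_force: [-0.2, -0.0, -0.3]
width: 0.0599
finger_force: 0.0
```

```bash
python3 look.py 7 scene wrist; python3 - <<'E'
from h import *
c=dict(np.load('pics/scene7.npz'))
v=c['cam_to_world'][:2,3]-AX;v/=np.hypot(*v)
for z in (.112,.116): print('foot front px',z,proj(c,np.r_[AX+.03*v,z]).round(2))
p=proj(c,np.r_[AX+.03*v,.112]);g=cv2.cvtColor(c['img'],cv2.COLOR_RGB2GRAY)
u=int(round(p[0]));r=int(p[1])
for k in (-3,0,3):print(u+k,r-14,g[r-14:r+10,u+k].tolist())
print('collar low front',proj(c,np.r_[AX+.042*v,.160]).round(2))
a=c['img'][120:210,290:380,::-1];w=np.load('pics/wrist7.npz')['img'][:,:,::-1]
cv2.imwrite('pics/c7.png',np.hstack([cv2.resize(a,(360,360),interpolation=2),cv2.copyMakeBorder(cv2.resize(w,(432,324)),0,36,0,0,0)]))
E
```

```text
22.0 [ 0.5364 -0.0147  0.2702] [-0.59  0.25  0.6   1.9  -0.17  1.03 -0.35] [-0.2 -0.  -0.3] [-0.02  0.    0.03] 0.0599 0.0
foot front px 0.112 [333.27 186.01]
foot front px 0.116 [333.37 184.92]
330 172 [64, 54, 41, 30, 26, 25, 25, 25, 26, 25, 27, 32, 56, 80, 97, 100, 94, 81, 61, 51, 55, 57, 58, 58]
333 172 [67, 62, 50, 37, 28, 26, 25, 24, 26, 25, 26, 26, 33, 46, 53, 53, 48, 42, 42, 44, 48, 56, 59, 60]
336 172 [64, 60, 48, 36, 28, 27, 27, 26, 24, 26, 27, 26, 26, 31, 37, 41, 42, 42, 41, 42, 45, 49, 55, 56]
collar low front [334.28 174.72]
```

View pics/c7.png

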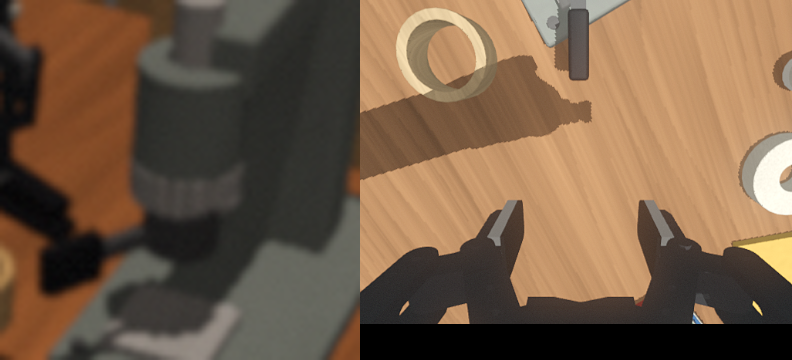

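The holder hangs by itself in the collar, upright, with its handle free at (75,260) in the left panel. The gripper is clear. I'll run one height check against scene4, where the foot height is known.

```bash
python3 - <<'E'
from h import *
def edge(f,col,r0,r1):
    g=cv2.cvtColor(np.load(f)['img'],cv2.COLOR_RGB2GRAY).astype(float);o=[]
    for u in range(col-6,col+3):
        p=g[r0:r1,u];i=int(np.argmax(np.diff(p)));w=np.diff(p)[max(0,i-2):i+3];o.append(round(r0+max(0,i-2)+.5+(w*np.arange(len(w))).sum()/w.sum(),2))
    return o
c=dict(np.load('pics/scene4.npz'));v=c['cam_to_world'][:2,3]-AX;v/=np.hypot(*v)
s4=proj(c,np.r_[AX+.03*v,.0698]);s7=proj(c,np.r_[AX+.03*v,.112])
print(s4,edge('pics/scene4.npz',int(s4[0]),int(s4[1])-6,int(s4[1])+7));print(s7,edge('pics/scene7.npz',int(s7[0]),int(s7[1])-6,int(s7[1])+5))
# grip top via wrist7: apparent length/thickness
E
```

```text
[332.26250745 197.27583213] [np.float64(202.21), np.float64(202.2), np.float64(202.34), np.float64(202.79), np.float64(202.71), np.float64(202.63), np.float64(195.79), np.float64(202.62), np.float64(202.44)]
[333.27015187 186.01230235] [np.float64(182.68), np.float64(183.42), np.float64(183.74), np.float64(184.18), np.float64(184.4), np.float64(184.48), np.float64(184.5), np.float64(184.93), np.float64(185.73)]
```

```bash
python3 -c "
from cell import job
print(job.job_done())"
```

```text
the job is handed in; nothing more can be done
None
```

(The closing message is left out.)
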